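Seat a refill cassette in its dock and snap its cap home

ROBOT

A 6-joint arm with a two-finger parallel gripper is mounted at the origin on a cart in front of the work surface, level with it; the furniture and walls round the work are solid. World frame = base frame: x ahead of the robot, y to its left, z up, the work surface at z = 0. Lengths are in mm, angles in rad, forces in N, time in s.
With the tool pointing down it reaches from about 275 to 1000 mm from the base axis. Payload 8.4 kg.
Tool frame: the origin (TCP) lies between the finger pads; the fingertips stand r.tips_ahead ahead of it and the grasp point (between the pads) lies 6 mm ahead of it (r.tips_ahead is the distance from the TCP to the fingertips, in mm); z points along the fingers, y is the line along which they close (so a half turn about z gives the same grasp; the last joint's range is limited). The gripper opens to 85 mm and grips with 20 to 120 N. Pads are 22 mm wide; open, the fingers measure 114 mm over their backs; the gripper's body (76 mm by 85 mm) begins 54 mm behind the grasp point. The pads swing forward as they close: fully open they stand 13 mm farther back than shut.
Start: joints at [-1.196, 0.353, 1.633, -0, 1.155, -0.002], TCP at [229.966, -581.157, 256.281] pointing down, gripper open.
Joint ranges: [-2.63, 2.63], [-0.92, 2.1], [0.06, 2.66], [-1.3, 4.44], [0, 2.69], [-3.02, 3.02]. Speed limits (rad/s): [2.22, 2.22, 2.79, 3.14, 3.14, 3.14].

INTERFACE

Orientations are given as [roll, pitch, yaw] about the fixed x, y, z axes, in that order (R = Rz(yaw) Ry(pitch) Rx(roll)).
In Python, from rig import r gives the robot as it stands.
- The arm moves only by the tool carry_out, never from a script. Its arguments are lists of equal length, an entry for each row: "delta_pos": the shift along the tool's x, y, z in m, a list of three; "rot": the turn, a rotation vector about the tool's x, y, z in degrees, a list of three. A call has 1 to 8 rows; each row is the pose to reach, as a shift and turn from the pose commanded when the call began, along the tool's axes at that moment; what a row does not reach only later rows make up. A row lasts 1/8 s, in which the tool goes at most 62.5 mm and 10.7 degrees, less where a joint would pass 70% of its speed; a pose out of reach is approached as far as the arm can. A call with a gripper value outside its range is refused whole. "claw" is the finger opening in m, from 0 to 0.0854, set as the call begins (left out, the last holds). The fingers move at their own pace and stop on an object; "grip_force" is the grip in N (left out, the last holds). Time passes only in rows, so rows that repeat a pose let the fingers close. It gives the time, the measured TCP pose, the force, the opening and the grip force at its end, in the units of the state.
- r.sense(): the state, without advancing time (a new reading comes with each control period).
- r.grab_frame(name): name is "scene" or "top" or "wrist"; returns the picture (480x640x3 uint8, blue, green, red); there is no depth.
- r.camera_info(name): a dict with "fx", "fy", "cx", "cy" (pixels), "pose" (4x4, takes a point from camera to world coordinates); the wrist camera has in their place "hand_eye" (4x4, takes a point from camera to tool coordinates, whose origin is the TCP and whose axes are the flange's). Camera axes: x right, y down, z forward; pixel columns grow to the right and rows downward; lengths in mm; the calibration is good to about 2 mm. A picture is of the moment at which its call begins: read the wrist's pose just before it. camera_info takes no time and is no camera call.
- r.sign_off(): hands the job in; it is judged then, once.
Trained networks look in the newest picture that a camera, given by its name, has taken for a name from the list of things; names that differ only in an ending like _2 or _b are one class to them, and where a whole thing is asked for, a point or a joint stands for the part that bears it (a point fixed in the world has none). Each returns a list of dicts, best first, with "p" (0 to 1); they miss things now and then, are a little off and sometimes report something else, mostly with a low value. They report only what shows in the picture. A call takes as long as a camera call. They do not tell look-alikes from the thing itself.
- r.recognise(thing, camera): "box" ([left, top, right, bottom] in pixels, round what is visible of it).
- r.cut_out(thing, camera): "mask" (480x640 bool, what is visible of it) and "box" ([left, top, right, bottom] in pixels, round what is visible of it).
The state is a dict: "clock": time; "qpos": joint angles; "qvel": joint speeds; "joint_efforts": joint torques, N m; "eef_pos": TCP position; "tcp_rot": TCP orientation; "contact_force": force on the tool from outside, world axes, zero at the start; "wrist_torque": the same for the moment, N m; "opening": opening from 0.0 (shut) to 1.0 (fully open); "grasp_force": force on a finger pad.
Only numpy, scipy, OpenCV 4.12 (cv2) and the standard library are available. Lean on these libraries where they do the work, as an engineer would, in place of code of your own. Each camera call takes 0.05 s, during which the arm holds its last target. There are 200 camera calls.

TASK

Close the refill cassette: first seat it flat and square, nozzle up, in the pocket of the capping dock (either way round), then set the snap cap over the nozzle and press it straight down through the click until its rim is fully home on the cassette and the cassette is down on the pocket's floor. Do not let go of the job: finish while still pressing firmly down on the cap (a good thumb's push, about 15 N), and leave the other things on the worktop where they stand.

Things in the scene. Friction and masses are not known exactly. Their poses are not given: they have to be found in the camera images.
- dock: capping dock: a low block, 120 x 80 x 18 mm, fixed to the worktop. In its top, centred, is one rectangular pocket, 87 x 47 mm (3 mm chamfer at its mouth), 10 mm deep: its floor is 8 mm above the worktop. Origin: centre of the block's underside; x along its long side (the pocket's 87 mm), y along its short side, z up.
- cassette: loose refill cassette: a flat block 84 x 44 x 30 mm, about 0.12 kg, standing on the worktop, with a round nozzle stud in the middle of its upper face. Grip it across its 44 mm width. Seated in the dock, its origin is 8 mm above the dock's origin and 20 mm of the block stands out above the dock. Origin: centre of the block's underside; x along the 84 mm, y along the 44 mm, z up.
- stud_tip (a point): tip of the cassette's nozzle stud, on its axis, 54 mm above the cassette's origin. The stud is 24 mm in diameter and 24 mm high, its uppermost 8 mm tapering to 13 mm. Four small sprung catches stand out 3 mm round it, centred 9 mm above the block's upper face; the cap's lip pushes them in as it passes.
- cap: loose snap cap: round, 40 mm in diameter, 42 mm high, 0.03 kg, standing on the worktop open side down; solid above 27 mm, hollow below, with an inward lip at the rim that leaves a 26 mm mouth. Any turn about its axis will do. Home: rim resting on the cassette's upper face, cap's origin 30 mm above the cassette's origin. Origin: centre of the rim (underside); z up.
- cap_top (a point): centre of the cap's flat top, 42 mm above its rim. Pressing: the catches resist from 13 mm (rim above the cassette's upper face), peak at 8 to 12 N near 10 mm, the force drops by 8 mm; below 4 mm they spring out over the lip and clamp cap and cassette together. The light cassette may then hop up 4 mm to the cap: press on until it stands on the pocket's floor again.
- pill_tub: bystander: small white tablet tub, 35 mm in diameter, 78 mm high. Origin: centre of its underside.
- spice_jar: bystander: glass spice jar with a lid, 45 mm in diameter, 100 mm high. Origin: centre of its underside.
- tealight: bystander: tea light in its metal cup, 38 mm in diameter, 15 mm high. Origin: centre of its underside.
- match_box: bystander: box of matches lying flat, 36 x 53 x 15 mm. Origin: centre of its underside.
Mind the look-alikes: they are no part of the job. Leave any turquoise look-alike of the dock alone.

How it is judged (in metres and radians):
On the way, in this order (a step that is already met when the one before it is completed fails the run):
1. the cassette is seated flat and square on the floor of the dock's pocket, the cap not yet on it (z of cassette in the frame of dock between 0.0055 and 0.0098 m and x of cassette in the frame of dock between -0.004 and 0.004 m and y of cassette in the frame of dock between -0.004 and 0.004 m and angle between the z axis of cassette and the z axis of dock, either way round below 0.05 rad and angle between the x axis of cassette and the x axis of dock, either way round below 0.12 rad and distance between cap and cassette above 0.06 m), for 0.2 s.
2. the cap has clicked past the catches and is home on the cassette, still seated in the dock (z of cassette in the frame of dock between 0.0055 and 0.0098 m and x of cassette in the frame of dock between -0.004 and 0.004 m and y of cassette in the frame of dock between -0.004 and 0.004 m and angle between the z axis of cassette and the z axis of dock, either way round below 0.05 rad and angle between the x axis of cassette and the x axis of dock, either way round below 0.12 rad and z of cap in the frame of cassette between 0.027 and 0.0318 m and x of cap in the frame of cassette between -0.004 and 0.004 m and y of cap in the frame of cassette between -0.004 and 0.004 m and angle between the z axis of cap and the z axis of cassette, either way round below 0.08 rad), for 0.2 s.
At the end, for the whole second after the job is handed in: Cassette flat in the dock's pocket (4 mm sideways, 2 mm in height), cap home on it (rim within 2 mm of its upper face, 4 mm of the axis, 0.08 rad), and the robot still touching the cap and pressing so that the cassette bears on the dock with over 7 N, through the last second (all of step 2 and contact force between cassette and dock above 7 N and contact force between any of the fingers, the arm and cap above 4 N); the arm keeps its last pose, push and grip.
It fails at once if a bystander (tub, spice jar, tea light, match box) is shoved more than 3 cm or knocked over (distance of any of pill_tub, spice_jar, tealight, match_box from where it was at the start of the episode above 0.03 m or angle between any of pill_tub, spice_jar, tealight, match_box's own z axis and vertical above 0.6 rad).
It also fails if it takes over 64 s, if anything falls off the work surface, if the arm or the gripper's body presses on something with over 40 N, if the wrist force passes 120 N, or if a joint passes its speed limit or range.

## Working session

There is one attempt and no reset: what is moved stays moved. The work goes in short steps, Python scripts to look and compute and a tool call to move; the robot and the scene stay as the last step left them, time stands still between calls to the robot, and variables do not carry over. Pictures are saved under pics/ and viewed, at most 10 in all, crops included, and the job is handed in when it is done.

Besides the shell and the picture viewer there is one more tool, called after "Emit:" by a JSON object that holds its "name" and its "arguments". carry_out: Moves the arm, as the interface text tells. Its arguments: {"type":"object","properties":{"delta_pos":{"type":"array","items":{"type":"array","items":{"type":"number"}}},"rot":{"type":"array","items":{"type":"array","items":{"type":"number"}}},"claw":{"type":"number"},"grip_force":{"type":"number"}},"required":["delta_pos","rot"]}

```bash
mkdir -p pics; ls; python3 - <<'E'
from rig import r
import cv2,numpy as np
s=r.sense();print(s);print(r.tips_ahead)
for c in["top","scene"]:
    im=r.grab_frame(c);cv2.imwrite(f"pics/{c}0.png",im)
    i=r.camera_info(c);print(c,i)
    for t in["dock","cassette","cap","pill_tub","spice_jar","tealight","match_box"]:
        for d in r.recognise(t,c)[:3]:print(t,d['p'],np.round(d['box']))
print(r.camera_info("wrist"))
E
```

```text
pics
{'clock': 0.0, 'qpos': array([-1.19640357e+00,  3.53653084e-01,  1.63415020e+00,  1.86135476e-05,
        1.15518311e+00, -2.43882685e-03]), 'qvel': array([ 0.00041322,  0.00045881,  0.00029497, -0.00106472,  0.00116814,
        0.00118993]), 'joint_efforts': array([-4.87276178e-03, -6.05254912e+01, -3.42069805e+01, -6.46935914e-04,
        9.40220256e-03, -5.02380738e-05]), 'eef_pos': array([ 229.80469926, -580.73935664,  255.55169333]), 'tcp_rot': array([-3.14019896e+00, -2.04174979e-05,  3.76824037e-01]), 'contact_force': array([ 0.10817281,  0.05518792, -0.60099031]), 'wrist_torque': array([4.84596294e-02, 1.16032334e-02, 5.98283554e-05]), 'grasp_force': 0.0, 'opening': 1.000799515663965}
25.0
top {'fx': 510.1497721388147, 'fy': 510.1497721388147, 'cx': 318.5635123701233, 'cy': 235.71116219102856, 'pose': array([[-9.48387768e-03, -9.85533505e-01,  1.69215147e-01,
         3.08642097e+02],
       [-9.99942468e-01,  1.01951094e-02,  3.33474800e-03,
         9.95035761e+01],
       [-5.01167283e-03, -1.69173786e-01, -9.85573495e-01,
         1.18512208e+03],
       [ 0.00000000
[... 868 characters left out ...]
0]])}
dock 0.82 [288. 254. 354. 291.]
dock 0.7 [183. 361. 266. 427.]
cassette 0.94 [278. 297. 327. 330.]
cap 0.5 [419. 209. 436. 228.]
pill_tub 0.8 [240. 234. 256. 268.]
spice_jar 0.59 [294. 186. 314. 227.]
match_box 0.59 [404. 240. 424. 256.]
{'fx': 331.79778410298286, 'fy': 331.79778410298286, 'cx': 322.0005679957153, 'cy': 240.0431979183232, 'hand_eye': array([[ 5.62516650e-04, -9.53547510e-01, -3.01242145e-01,
         7.80494079e+01],
       [ 9.99999831e-01,  5.79954941e-04,  3.15426184e-05,
        -2.62219635e-01],
       [ 1.44629485e-04, -3.01242112e-01,  9.53547675e-01,
        -1.16923306e+02],
       [ 0.00000000e+00,  0.00000000e+00,  0.00000000e+00,
         1.00000000e+00]])}
```

View pics/top0.png

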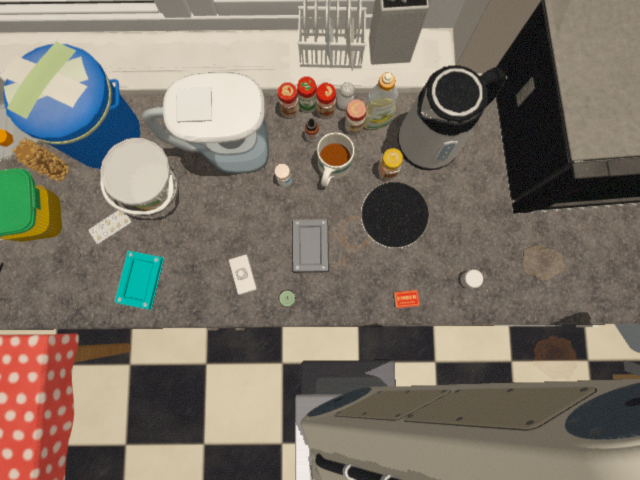

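View pics/scene0.png

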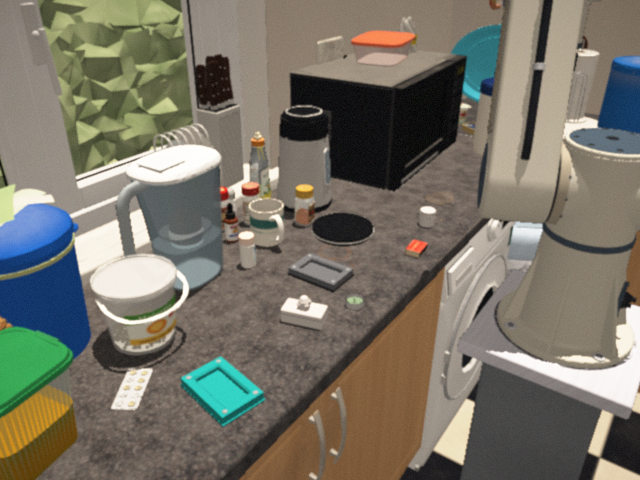

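The dock is the grey block at (310,246) in the top view. The cassette is at (242,274), nozzle up, and the cap is at (473,279). The turquoise look-alike at (139,280) stays untouched. The tea light is at (287,298) and the matches at (407,298).

```bash
cat > h.py <<'E'
from rig import r
import cv2,numpy as np
from scipy.spatial.transform import Rotation as R
def pose(s): 
    T=np.eye(4);T[:3,:3]=R.from_euler('xyz',s['tcp_rot']).as_matrix();T[:3,3]=s['eef_pos'];return T
def campose(c,s=None):
    i=r.camera_info(c)
    return i,(pose(s)@i['hand_eye'] if c=="wrist" else i['pose'])
def toplane(c,uv,z,s=None):
    i,P=campose(c,s);uv=np.atleast_2d(uv).astype(float)
    d=np.c_[(uv[:,0]-i['cx'])/i['fx'],(uv[:,1]-i['cy'])/i['fy'],np.ones(len(uv))]@P[:3,:3].T
    return (P[:3,3]+d*((z-P[2,3])/d[:,2])[:,None])[:,:2]
def proj(c,X,s=None):
    i,P=campose(c,s);q=(np.atleast_2d(X)-P[:3,3])@P[:3,:3]
    return np.c_[i['fx']*q[:,0]/q[:,2]+i['cx'],i['fy']*q[:,1]/q[:,2]+i['cy']]
def masks(t,c,s,z):
    for d in r.cut_out(t,c)[:2]:
        cs,_=cv2.findContours(d['mask'].astype(np.uint8),0,1)
        k=max(cs,key=len)[:,0,:]
        w=toplane(c,k,z,s).astype(np.float32)
        (cx,cy),(a,b),an=cv2.minAreaRect(w)
        print(t,c,round(d['p'],2),np.round(d['box']),'rect',np.round([cx,cy,a,b,an],1))
E
python3 - <<'E'
from h import *
r.grab_frame("top")
for t,z in[("dock",18),("cassette",30),("cap",42),("tealight",15),("match_box",15),("pill_tub",78),("spice_jar",100)]: masks(t,"top",None,z)
r.grab_frame("scene")
for t,z in[("dock",18),("cassette",30),("cap",42)]: masks(t,"scene",None,z)
E
```

```text
dock top 0.89 [292. 220. 327. 274.] rect [488.1 122.2  81.2 126.5  89.9]
dock top 0.78 [115. 253. 163. 307.] rect [411.8 515.5  87.4 121.8  77.9]
cassette top 0.6 [228. 254. 258. 292.] rect [421.3 276.8  87.1  48.7  15. ]
cap top 0.55 [461. 270. 484. 287.] rect [ 405.4 -238.    47.5   40.3   89.4]
cap top 0.17 [376. 147. 402. 178.] rect [673.1 -63.9  46.9  76.8  70.6]
tealight top 0.71 [280. 291. 293. 307.] rect [366.8 177.4  34.   35.2  44.7]
match_box top 0.85 [396. 290. 420. 307.] rect [362.7 -94.5  35.8  54.7   4.6]
pill_tub top 0.86 [277. 164. 292. 186.] rect [638.8 181.8  53.2  31.1  13.8]
spice_jar top 0.9 [376. 147. 402. 179.] rect [655.1 -54.9  51.4  76.1  77.1]
spice_jar top 0.57 [463. 269. 484. 287.] rect [ 399.4 -220.8   45.1   36.1   89.4]
dock scene 0.96 [288. 253. 354. 293.] rect [482.9 135.4 101.4 133.5  89.4]
dock scene 0.61 [184. 358. 266. 428.] rect [407.6 525.8  89.9 135.6  78.4]
cassette scene 0.82 [280. 297. 328. 330.] rect [413.9 285.7  93.7  98.6  16.6]
cap scene 0.85 [420. 208. 434. 229.] rect [ 392.9 -205.    37.6  113.2   19.9]
```

```bash
cat >> h.py <<'E'
def go(x,y,z,yaw,s=None,frm=None):
    s=s or r.sense();T=pose(s)
    if frm is not None: T[:3,3]=frm[:3];T[:3,:3]=R.from_euler('xyz',[np.pi,0,frm[3]],).as_matrix()
    G=R.from_euler('xyz',[np.pi,0,np.radians(yaw)]).as_matrix()
    d=T[:3,:3].T@(np.array([x,y,z])-T[:3,3])/1000
    rv=R.from_matrix(T[:3,:3].T@G).as_rotvec(degrees=True)
    print('go d',np.round(d,4),'rot',np.round(rv,2),'rows',round(max(np.linalg.norm(d)/.0625,np.linalg.norm(rv)/10.7),1))
E
python3 - <<'E'
from h import *
go(405,-238,190,15)
E
```

```text
go d [ 0.289  -0.2547  0.0663] rot [-0.   -0.    6.59] rows 6.3
```

Emit:
{"name": "carry_out", "arguments": {"delta_pos": [[0.289,-0.255,0.066],[0.289,-0.255,0.066],[0.289,-0.255,0.066],[0.289,-0.255,0.066],[0.289,-0.255,0.066],[0.289,-0.255,0.066],[0.289,-0.255,0.066],[0.289,-0.255,0.066]], "rot": [[0,0,6.6],[0,0,6.6],[0,0,6.6],[0,0,6.6],[0,0,6.6],[0,0,6.6],[0,0,6.6],[0,0,6.6]]}}

```text
clock: 2.4
eef_pos: [405.2, -237.2, 190.3]
tcp_rot: [3.141, 0.0, 0.264]
contact_force: [0.1, -0.8, -0.6]
opening: 1.003
grasp_force: 0.0
```

```bash
python3 - <<'E'
from h import *
s=r.sense();print(s['eef_pos'],s['tcp_rot'],s['qvel'])
im=r.grab_frame("wrist");cv2.imwrite("pics/w1.png",im)
masks("cap","wrist",s,42);masks("cap","wrist",s,0)
go(421,277,190,15)
E
```

```text
[ 405.24721844 -237.18312862  190.33137365] [3.14140487e+00 1.22870049e-04 2.63981186e-01] [-0.04309678 -0.00085996 -0.01145469 -0.00926644  0.00254344 -0.01775445]
cap wrist 0.66 [307. 203. 355. 255.] rect [ 410.7 -241.7   46.6   39.1   16.8]
cap wrist 0.66 [307. 203. 355. 255.] rect [ 399.7 -245.7   53.9   45.3   16.8]
go d [ 1.487e-01 -4.943e-01  3.000e-04] rot [ 0.04 -0.01 -0.07] rows 8.3
```

View pics/w1.png

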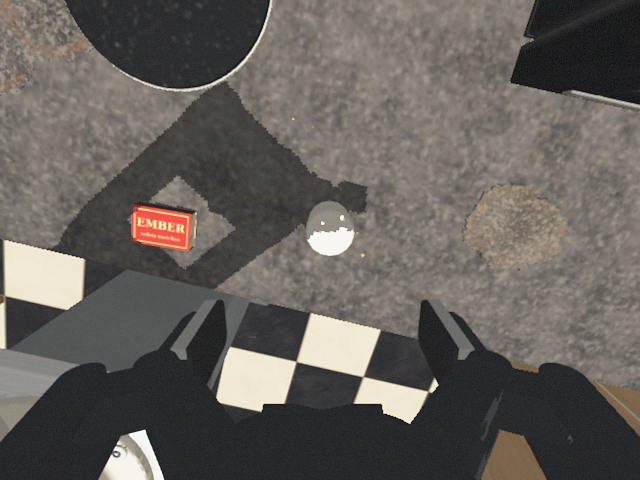

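The cap's top is at (330,232) in the wrist view, which puts it at about (407,-243) mm. The red matches at (163,228) are well clear of it. Next I go to the cassette.

Emit:
{"name": "carry_out", "arguments": {"delta_pos": [[0.149,-0.494,0.0],[0.149,-0.494,0.0],[0.149,-0.494,0.0],[0.149,-0.494,0.0],[0.149,-0.494,0.0],[0.149,-0.494,0.0],[0.149,-0.494,0.0],[0.149,-0.494,0.0]], "rot": [[0,0,0],[0,0,0],[0,0,0],[0,0,0],[0,0,0],[0,0,0],[0,0,0],[0,0,0]]}}

```text
clock: 3.55
eef_pos: [421.5, 263.1, 190.7]
tcp_rot: [3.142, -0.001, 0.26]
contact_force: [0.4, -0.8, 0.4]
opening: 0.999
grasp_force: 0.0
```

```bash
python3 - <<'E'
from h import *
s=r.sense();print(s['eef_pos'],s['tcp_rot'],s['qvel'])
go(421,277,190,15)
E
```

```text
[421.48704065 263.1415714  190.72482438] [ 3.14158219e+00 -1.21379919e-03  2.59788476e-01] [ 0.89001805  0.38738646 -0.52057608 -0.00305643  0.12095655  0.88691067]
go d [ 0.0031 -0.0135  0.0007] rot [ 0.   -0.07 -0.12] rows 0.2
```

Emit:
{"name": "carry_out", "arguments": {"delta_pos": [[0,0,0.02],[0,0,0.02],[0,0,0.02],[0,0,0.02]], "rot": [[0,0,0],[0,0,0],[0,0,0],[0,0,0]]}}

```text
clock: 4.05
eef_pos: [421.2, 261.2, 171.0]
tcp_rot: [-3.141, -0.001, 0.26]
contact_force: [0.0, -0.4, 0.5]
opening: 0.998
grasp_force: 0.0
```

```bash
python3 - <<'E'
from h import *
s=r.sense();print(s['eef_pos'],s['tcp_rot'],abs(s['qvel']).max())
im=r.grab_frame("wrist");cv2.imwrite("pics/w2.png",im)
masks("cassette","wrist",s,30);masks("cassette","wrist",s,0);masks("dock","wrist",s,18)
E
```

```text
[421.23044191 261.22176884 171.00450402] [-3.14134284e+00 -9.38113931e-04  2.59697318e-01] 0.005200809402814101
cassette wrist 0.58 [271. 174. 330. 273.] rect [424.1 278.7  86.7  44.3  15.3]
cassette wrist 0.58 [271. 174. 330. 273.] rect [415.7 278.4  96.7  49.5  15.3]
dock wrist 0.9 [427. 107. 585. 273.] rect [4.897e+02 1.282e+02 1.204e+02 8.980e+01 3.000e-01]
dock wrist 0.84 [  0.  71.  91. 246.] rect [412.7 499.3  68.7 126.9  80. ]
```

View pics/w2.png

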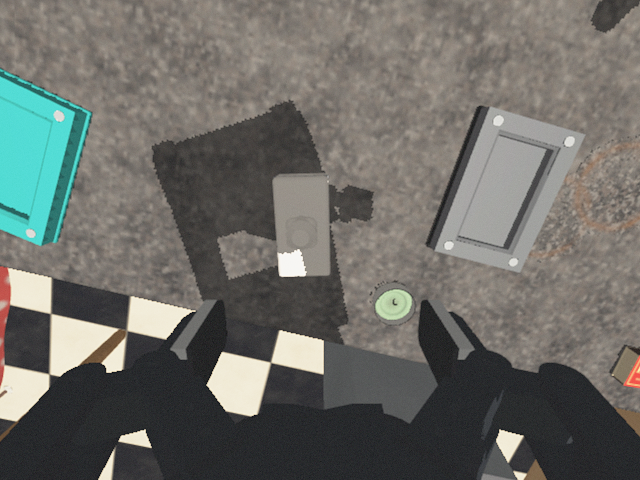

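The cassette's top runs from (272,174) to (330,276) in the image, with the nozzle near (300,232). It fits at about (423,278), yaw 15.3°. Before grasping it I take a close look at the dock.

Emit:
{"name": "carry_out", "arguments": {"delta_pos": [[0.03,0.155,0.0],[0.03,0.155,0.0],[0.03,0.155,0.0],[0.03,0.155,0.0],[0.03,0.155,0.0],[0.03,0.155,0.0]], "rot": [[0,0,10],[0,0,14.9],[0,0,14.9],[0,0,14.9],[0,0,14.9],[0,0,14.9]]}}

```text
clock: 5.0
eef_pos: [489.2, 120.9, 170.3]
tcp_rot: [-3.141, 0.0, 0.003]
contact_force: [0.1, 0.3, -0.7]
opening: 0.999
grasp_force: 0.0
```

```bash
python3 - <<'E'
from h import *
s=r.sense();print(s['eef_pos'],s['tcp_rot'],abs(s['qvel']).max())
im=r.grab_frame("wrist")
masks("dock","wrist",s,18)
# rectified top plane z=18, 4 px/mm, around (488,122): image right=-y, down=-x
c=np.array([488,122.]);h=75;k=4
W=np.array([[c[0]+h,c[1]+h],[c[0]+h,c[1]-h],[c[0]-h,c[1]-h],[c[0]-h,c[1]+h]])
p=proj("wrist",np.c_[W,np.full(4,18)],s).astype(np.float32)
N=2*h*k
H=cv2.getPerspectiveTransform(p,np.float32([[0,0],[N,0],[N,N],[0,N]]))
o=cv2.warpPerspective(im,H,(N,N),flags=cv2.INTER_CUBIC);cv2.imwrite("pics/dockrect.png",o)
E
```

```text
[489.17247584 120.90639259 170.2878323 ] [-3.14146348e+00  1.66160720e-04  2.64501051e-03] 0.0031163673742894814
dock wrist 0.86 [268. 153. 369. 297.] rect [4.911e+02 1.241e+02 1.237e+02 8.060e+01 2.000e-01]
```

View pics/dockrect.png

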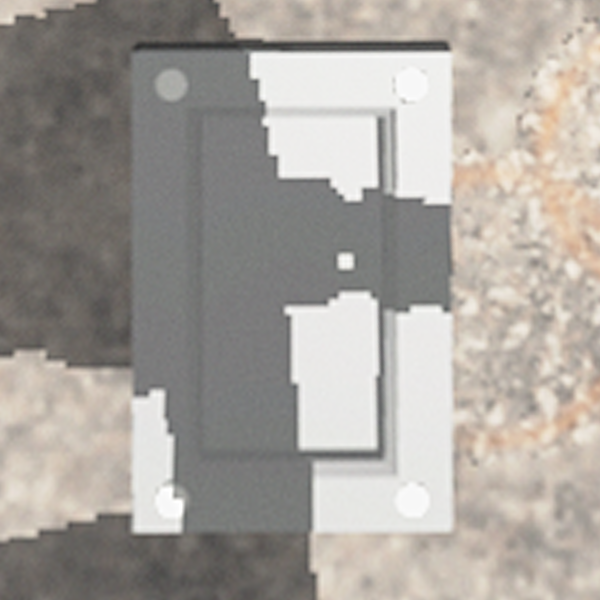

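The rectified dock top spans columns 132–451 and rows 51–531, which is 80 x 120 mm as it should be. That puts its centre at (490.2, 124.1), yaw about 0°. I go back to the cassette and grasp it.

```bash
python3 - <<'E'
from h import *
go(422.8,278.3,110,15.3)
E
```

```text
go d [-0.066  -0.1576  0.0603] rot [ -0.     0.   -15.13] rows 2.9
```

Emit:
{"name": "carry_out", "arguments": {"delta_pos": [[-0.066,-0.1575,0.06],[-0.066,-0.1575,0.06],[-0.066,-0.1575,0.06],[-0.066,-0.1575,0.06],[-0.066,-0.1575,0.06],[-0.066,-0.1575,0.06],[-0.066,-0.1575,0.06]], "rot": [[0,0,-10],[0,0,-15.1],[0,0,-15.1],[0,0,-15.1],[0,0,-15.1],[0,0,-15.1],[0,0,-15.1]]}}

```text
clock: 5.98
eef_pos: [424.0, 276.7, 110.7]
tcp_rot: [-3.141, -0.001, 0.263]
contact_force: [0.2, 0.3, 0.5]
opening: 1.0
grasp_force: 0.0
```

```bash
python3 - <<'E'
from h import *
s=r.sense();print(s['eef_pos'],s['tcp_rot'],abs(s['qvel']).max())
im=r.grab_frame("wrist")
masks("cassette","wrist",s,30)
c=np.array([422.8,278.3]);h=65;k=4;N=2*h*k
a=np.radians(15.3);M=np.array([[np.cos(a),-np.sin(a)],[np.sin(a),np.cos(a)]])
W=c+np.array([[h,h],[h,-h],[-h,-h],[-h,h]])@M.T
p=proj("wrist",np.c_[W,np.full(4,30)],s).astype(np.float32)
H=cv2.getPerspectiveTransform(p,np.float32([[0,0],[N,0],[N,N],[0,N]]))
cv2.imwrite("pics/casrect.png",cv2.warpPerspective(im,H,(N,N),flags=cv2.INTER_CUBIC))
go(422.8,278.3,36,15.3)
E
```

```text
[424.03612817 276.72257709 110.72696722] [-3.14141943e+00 -7.62432763e-04  2.63481173e-01] 0.0038201947828586285
cassette wrist 0.89 [280. 194. 353. 320.] rect [425.3 279.2  86.9  43.2  16.3]
go d [-0.0007 -0.0016  0.0746] rot [-0.01 -0.03 -0.19] rows 1.2
```

View pics/casrect.png

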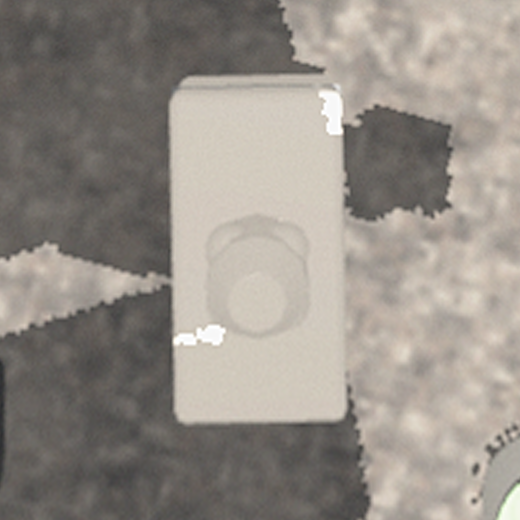

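The cassette's top face covers rows 88–423 and columns 172–345 in the rectified view, so the refined pose is (423.8, 279.0), yaw 16.1°. From the current measured pose that is a shift of about −0.2 mm in x and 2.2 mm sideways, so I descend and grip.

```bash
python3 - <<'E'
from h import *
go(423.8,279.0,36,16.1)
E
```

```text
go d [ 0.0005 -0.0021  0.0746] rot [-0.01 -0.03 -0.99] rows 1.2
```

Emit:
{"name": "carry_out", "arguments": {"delta_pos": [[0.0005,-0.002,0.02],[0.0005,-0.002,0.05],[0.0005,-0.002,0.074],[0.0005,-0.002,0.074],[0.0005,-0.002,0.074],[0.0005,-0.002,0.074]], "rot": [[0,0,-1],[0,0,-1],[0,0,-1],[0,0,-1],[0,0,-1],[0,0,-1]]}}

```text
clock: 6.82
eef_pos: [424.0, 279.9, 37.4]
tcp_rot: [-3.141, -0.002, 0.282]
contact_force: [-0.8, 0.1, -0.0]
opening: 0.997
grasp_force: 0.0
```

Emit:
{"name": "carry_out", "arguments": {"delta_pos": [[0,0,0],[0,0,0],[0,0,0],[0,0,0],[0,0,0],[0,0,0],[0,0,0],[0,0,0]], "rot": [[0,0,0],[0,0,0],[0,0,0],[0,0,0],[0,0,0],[0,0,0],[0,0,0],[0,0,0]], "claw": 0.03, "grip_force": 40}}

```text
clock: 7.82
eef_pos: [423.5, 279.7, 36.8]
tcp_rot: [-3.141, -0.0, 0.283]
contact_force: [-1.2, -1.0, 6.5]
opening: 0.504
grasp_force: 40.8
```

Emit:
{"name": "carry_out", "arguments": {"delta_pos": [[0,0,-0.02],[0,0,-0.05],[0,0,-0.065],[0,0,-0.065],[0,0,-0.065]], "rot": [[0,0,0],[0,0,0],[0,0,0],[0,0,0],[0,0,0]]}}

```text
clock: 8.45
eef_pos: [422.9, 279.2, 100.5]
tcp_rot: [3.141, 0.001, 0.283]
contact_force: [-0.4, -0.3, -1.6]
opening: 0.506
grasp_force: 41.9
```

```bash
python3 - <<'E'
from h import *
s=r.sense();print(s['eef_pos'],s['tcp_rot'],s['opening'],s['grasp_force'])
go(490.2,124.1,115,0)
im=r.grab_frame("wrist");cv2.imwrite("pics/w3.png",im)
masks("cassette","wrist",s,100)
E
```

```text
[422.85094307 279.24852115 100.51188374] [3.14128443e+00 1.01461022e-03 2.82583843e-01] 0.5064636204361682 41.89171314239502
go d [ 0.0214  0.1678 -0.0145] rot [ 0.03  0.06 16.19] rows 2.7
cassette wrist 0.93 [267. 222. 379. 405.] rect [429.4 281.3  84.3  40.6  16.3]
```

View pics/w3.png

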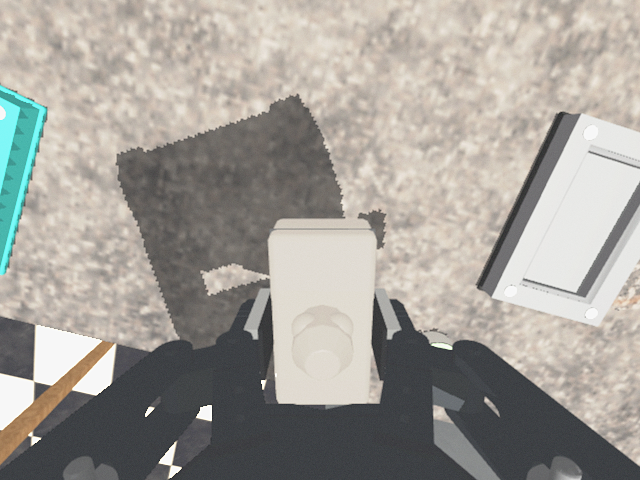

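The cassette is held level. Its top face covers rows 233–404 and columns 270–376. I use that to check the offset in the hand.

```bash
python3 - <<'E'
from h import *
s=r.sense();T=pose(s)
for z in(93.7,):
    w=toplane("wrist",[[323,233],[322,404],[270,300],[376,300],[275,240],[372,240]],z,s)
    print(((np.c_[w,np.full(len(w),z)]-T[:3,3])@T[:3,:3]).round(1))
E
```

```text
[[ 41.9   0.    6.6]
 [-40.6  -0.3   6.7]
 [ 12.9 -21.9   6.6]
 [ 13.   22.    6.6]
 [ 39.  -18.7   6.6]
 [ 39.   19.1   6.6]]
```

Emit:
{"name": "carry_out", "arguments": {"delta_pos": [[0.021,0.168,0.0],[0.021,0.168,0.0],[0.021,0.168,0.0],[0.021,0.168,0.0],[0.021,0.168,0.0],[0.021,0.168,0.0],[0.021,0.168,0.0]], "rot": [[0,0,8],[0,0,16.2],[0,0,16.2],[0,0,16.2],[0,0,16.2],[0,0,16.2],[0,0,16.2]]}}

```text
clock: 9.43
eef_pos: [489.9, 124.9, 101.2]
tcp_rot: [3.142, 0.0, 0.001]
contact_force: [-0.3, -0.3, -1.3]
opening: 0.504
grasp_force: 42.0
```

```bash
python3 - <<'E'
from h import *
s=r.sense();print(s['eef_pos'],s['tcp_rot'],s['opening'],s['contact_force'])
go(489.7,124.1,57,0)
E
```

```text
[489.9248278  124.92875332 101.18114502] [3.14159191e+00 2.81093251e-04 1.35164143e-03] 0.5042395069644681 [-0.26324742 -0.25480763 -1.26956275]
go d [-0.0002  0.0008  0.0442] rot [0.   0.02 0.08] rows 0.7
```

Emit:
{"name": "carry_out", "arguments": {"delta_pos": [[-0.0002,0.0008,0.02],[-0.0002,0.0008,0.04],[-0.0002,0.0008,0.045],[-0.0002,0.0008,0.049],[-0.0002,0.0008,0.052],[-0.0002,0.0008,0.055],[-0.0002,0.0008,0.056],[-0.0002,0.0008,0.056]], "rot": [[0,0,0.1],[0,0,0.1],[0,0,0.1],[0,0,0.1],[0,0,0.1],[0,0,0.1],[0,0,0.1],[0,0,0.1]]}}

```text
clock: 10.42
eef_pos: [490.2, 123.2, 45.3]
tcp_rot: [-3.142, -0.0, -0.002]
contact_force: [0.3, 0.7, -1.9]
opening: 0.508
grasp_force: 41.9
```

Force is low at the expected depth, so it has entered the pocket. I seat it gently and release.

Emit:
{"name": "carry_out", "arguments": {"delta_pos": [[0,0,0.001],[0,0,0.001],[0,0,0.001]], "rot": [[0,0,0],[0,0,0],[0,0,0]]}}

```text
clock: 10.8
eef_pos: [490.3, 123.3, 44.8]
tcp_rot: [-3.142, -0.0, -0.002]
contact_force: [-2.1, -0.8, 6.0]
opening: 0.504
grasp_force: 42.8
```

Emit:
{"name": "carry_out", "arguments": {"delta_pos": [[0,0,0],[0,0,0],[0,0,0],[0,0,0],[0,0,0],[0,0,0]], "rot": [[0,0,0],[0,0,0],[0,0,0],[0,0,0],[0,0,0],[0,0,0]], "claw": 0.085}}

```text
clock: 11.55
eef_pos: [490.1, 123.2, 44.3]
tcp_rot: [-3.142, 0.0, -0.002]
contact_force: [0.1, 0.2, 0.5]
opening: 0.997
grasp_force: 0.0
```

Emit:
{"name": "carry_out", "arguments": {"delta_pos": [[0,0,-0.02],[0,0,-0.06],[0,0,-0.12],[0,0,-0.12],[0,0,-0.12],[0,0,-0.12],[0,0,-0.12]], "rot": [[0,0,0],[0,0,0],[0,0,0],[0,0,0],[0,0,0],[0,0,0],[0,0,0]]}}

```text
clock: 12.42
eef_pos: [489.4, 123.1, 163.1]
tcp_rot: [3.141, 0.002, -0.002]
contact_force: [0.6, -0.8, 0.3]
opening: 0.995
grasp_force: 0.0
```

```bash
python3 - <<'E'
from h import *
s=r.sense();print(s['eef_pos'],s['tcp_rot'],s['opening'])
im=r.grab_frame("wrist")
masks("cassette","wrist",s,38)
c=np.array([490.2,124.1]);h=65;k=4;N=2*h*k
W=c+np.array([[h,h],[h,-h],[-h,-h],[-h,h]])
p=proj("wrist",np.c_[W,np.full(4,38)],s).astype(np.float32)
H=cv2.getPerspectiveTransform(p,np.float32([[0,0],[N,0],[N,N],[0,N]]))
cv2.imwrite("pics/seat.png",cv2.warpPerspective(im,H,(N,N),flags=cv2.INTER_CUBIC))
go(407,-243,165,0)
E
```

```text
[489.40338658 123.07933428 163.08398677] [ 3.14102585e+00  2.30571219e-03 -1.93497027e-03] 0.9950771799392846
cassette wrist 0.75 [290. 186. 352. 288.] rect [490.9 123.8  44.9  86.5  89.3]
go d [-0.082   0.3663 -0.0013] rot [ 0.02  0.09 -0.11] rows 6.0
```

View pics/seat.png

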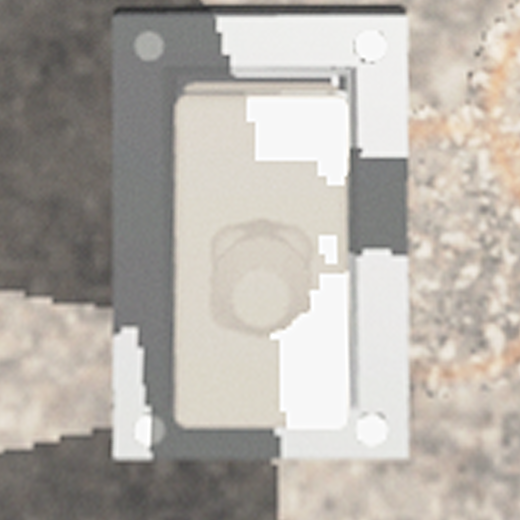

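The cassette is seated square: its top covers rows 95–428 and columns 174–350, so its centre is at (489.8, 123.6). Next is the cap.

Emit:
{"name": "carry_out", "arguments": {"delta_pos": [[-0.082,0.366,0.0],[-0.082,0.366,0.0],[-0.082,0.366,0.0],[-0.082,0.366,0.0],[-0.082,0.366,0.0],[-0.082,0.366,0.0],[-0.082,0.366,0.0],[-0.082,0.366,0.0]], "rot": [[0,0,0],[0,0,0],[0,0,0],[0,0,0],[0,0,0],[0,0,0],[0,0,0],[0,0,0]]}}

```text
clock: 13.52
eef_pos: [407.0, -242.4, 163.9]
tcp_rot: [-3.141, 0.001, -0.003]
contact_force: [-0.3, -0.3, 0.5]
opening: 0.996
grasp_force: 0.0
```

Emit:
{"name": "carry_out", "arguments": {"delta_pos": [[0,0,0.02],[0,0,0.02],[0,0,0.02],[0,0,0.02]], "rot": [[0,0,0],[0,0,0],[0,0,0],[0,0,0]]}}

```text
clock: 14.02
eef_pos: [407.9, -242.2, 144.9]
tcp_rot: [3.141, -0.001, -0.001]
contact_force: [-0.1, -0.5, 0.2]
opening: 0.996
grasp_force: 0.0
```

```bash
python3 - <<'E'
from h import *
s=r.sense();print(s['eef_pos'],s['tcp_rot'],abs(s['qvel']).max())
im=r.grab_frame("wrist")
masks("cap","wrist",s,42)
c=np.array([407.,-243]);h=45;k=5;N=2*h*k
W=c+np.array([[h,h],[h,-h],[-h,-h],[-h,h]])
p=proj("wrist",np.c_[W,np.full(4,42)],s).astype(np.float32)
H=cv2.getPerspectiveTransform(p,np.float32([[0,0],[N,0],[N,N],[0,N]]))
cv2.imwrite("pics/cap.png",cv2.warpPerspective(im,H,(N,N),flags=cv2.INTER_CUBIC))
E
```

```text
[ 407.9451666  -242.24283617  144.86144716] [ 3.14123008e+00 -7.08883384e-04 -9.46665672e-04] 0.007009286791362229
cap wrist 0.62 [296. 213. 354. 278.] rect [ 411.7 -243.5   38.6   48.    88.7]
```

View pics/cap.png

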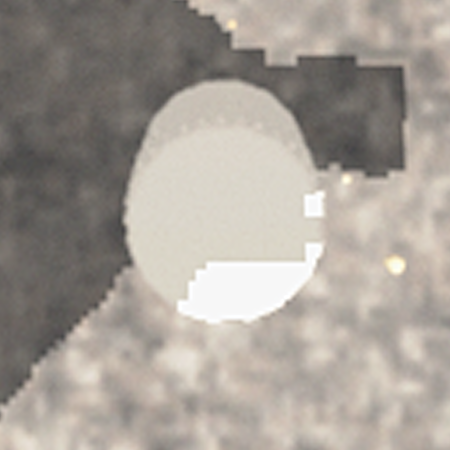

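The cap's top disc spans columns 125–325 and rows 126–323, so it's centred at (407.0, -243.0). I descend and grip it high on its solid part.

Emit:
{"name": "carry_out", "arguments": {"delta_pos": [[-0.001,0.001,0.03],[-0.001,0.001,0.06],[-0.001,0.001,0.085],[-0.001,0.001,0.102],[-0.001,0.001,0.102],[-0.001,0.001,0.102]], "rot": [[0,0,0],[0,0,0],[0,0,0],[0,0,0],[0,0,0],[0,0,0]]}}

```text
clock: 14.88
eef_pos: [406.8, -243.8, 42.9]
tcp_rot: [3.141, -0.001, -0.002]
contact_force: [-0.1, 0.2, 0.3]
opening: 0.996
grasp_force: 0.0
```

Emit:
{"name": "carry_out", "arguments": {"delta_pos": [[0,0,0],[0,0,0],[0,0,0],[0,0,0],[0,0,0],[0,0,0],[0,0,0],[0,0,0]], "rot": [[0,0,0],[0,0,0],[0,0,0],[0,0,0],[0,0,0],[0,0,0],[0,0,0],[0,0,0]], "claw": 0.03, "grip_force": 70}}

```text
clock: 15.88
eef_pos: [406.7, -243.8, 43.1]
tcp_rot: [3.141, -0.001, -0.002]
contact_force: [-2.4, 0.6, 11.0]
opening: 0.445
grasp_force: 68.9
```

Emit:
{"name": "carry_out", "arguments": {"delta_pos": [[0,0,-0.02],[0,0,-0.06],[0,0,-0.1],[0,0,-0.1],[0,0,-0.1],[0,0,-0.1]], "rot": [[0,0,0],[0,0,0],[0,0,0],[0,0,0],[0,0,0],[0,0,0]]}}

```text
clock: 16.62
eef_pos: [405.7, -243.1, 141.2]
tcp_rot: [-3.14, 0.002, -0.002]
contact_force: [-0.3, 0.7, -0.9]
opening: 0.445
grasp_force: 70.2
```

```bash
python3 - <<'E'
from h import *
s=r.sense();T=pose(s);print(s['eef_pos'],s['tcp_rot'],s['opening'],s['grasp_force'])
go(489.8,123.6,s['eef_pos'][2],0)
im=r.grab_frame("wrist");cv2.imwrite("pics/w4.png",im)
for d in r.cut_out("cap","wrist")[:2]:
    m=d['mask'];print(d['p'],d['box'])
E
```

```text
[ 405.6781224  -243.14205737  141.2088707 ] [-3.14049437e+00  1.81027153e-03 -1.93936971e-03] 0.4452530314177121 70.18316272180527
go d [ 8.340e-02 -3.669e-01  3.000e-04] rot [-0.06  0.1  -0.11] rows 6.0
0.96 [275.2, 253.7, 370.5, 371.6]
```

View pics/w4.png

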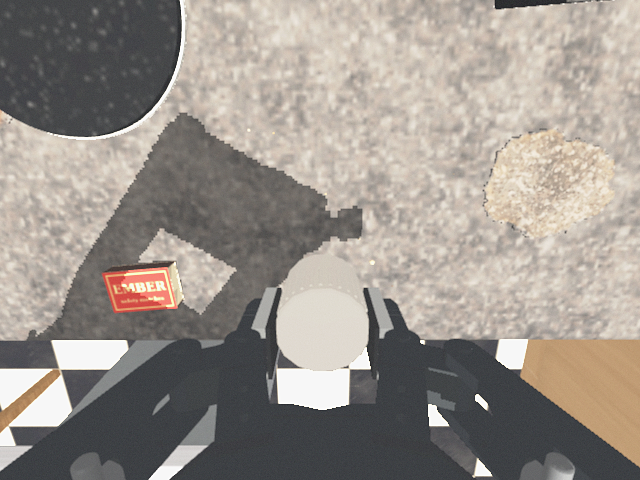

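The cap is held upright. Its top disc spans about columns 276–370, with its lower edge at row 371. I check the offset and the measured tilt.

```bash
python3 - <<'E'
from h import *
s=r.sense();T=pose(s);z=140.1
w=toplane("wrist",[[322,371],[276,325],[370,325]],z,s)
print(((np.c_[w,np.full(3,z)]-T[:3,3])@T[:3,:3]).round(1))
go(489.5,123.6,150,0)
E
```

```text
[[-18.   -0.7   1.2]
 [  4.3 -19.3   1.2]
 [  4.4  18.8   1.2]]
go d [ 0.0829 -0.367  -0.0085] rot [-0.06  0.1  -0.11] rows 6.0
```

Emit:
{"name": "carry_out", "arguments": {"delta_pos": [[0.083,-0.367,0.0],[0.083,-0.367,0.0],[0.083,-0.367,0.0],[0.083,-0.367,0.0],[0.083,-0.367,0.0],[0.083,-0.367,0.0],[0.083,-0.367,0.0],[0.083,-0.367,0.0]], "rot": [[0,0,0],[0,0,0],[0,0,0],[0,0,0],[0,0,0],[0,0,0],[0,0,0],[0,0,0]]}}

```text
clock: 17.73
eef_pos: [489.4, 123.3, 141.5]
tcp_rot: [3.141, 0.002, -0.001]
contact_force: [-0.2, -0.1, -1.1]
opening: 0.439
grasp_force: 70.4
```

Emit:
{"name": "carry_out", "arguments": {"delta_pos": [[0,0,0.02],[0,0,0.02],[0,0,0.02],[0,0,0.02]], "rot": [[0,0,0],[0,0,0],[0,0,0],[0,0,0]]}}

```text
clock: 18.23
eef_pos: [490.5, 122.8, 122.9]
tcp_rot: [-3.141, -0.001, -0.003]
contact_force: [0.2, -0.6, 0.1]
opening: 0.443
grasp_force: 70.4
```

```bash
python3 - <<'E'
from h import *
s=r.sense();T=pose(s);print(s['eef_pos'],s['tcp_rot'])
go(489.5,123.6,43.1+66,0)
E
```

```text
[490.46243538 122.83024589 122.86211385] [-3.14140632e+00 -7.21963068e-04 -2.77336285e-03]
go d [-0.001  -0.0008  0.0138] rot [-0.01 -0.04 -0.16] rows 0.2
```

Emit:
{"name": "carry_out", "arguments": {"delta_pos": [[-0.001,-0.001,0.01],[-0.001,-0.001,0.015],[-0.001,-0.001,0.018],[-0.001,-0.001,0.021],[-0.001,-0.001,0.024],[-0.001,-0.001,0.027],[-0.001,-0.001,0.027]], "rot": [[0,0,0],[0,0,0],[0,0,0],[0,0,0],[0,0,0],[0,0,0],[0,0,0]]}}

```text
clock: 19.1
eef_pos: [489.0, 124.2, 95.1]
tcp_rot: [3.141, 0.0, -0.002]
contact_force: [0.1, -0.4, -0.3]
opening: 0.443
grasp_force: 70.4
```

The rim is over the stud with no side load. I press through the catches.

Emit:
{"name": "carry_out", "arguments": {"delta_pos": [[0,0,0.002],[0,0,0.004],[0,0,0.006],[0,0,0.008],[0,0,0.01],[0,0,0.012],[0,0,0.014],[0,0,0.014]], "rot": [[0,0,0],[0,0,0],[0,0,0],[0,0,0],[0,0,0],[0,0,0],[0,0,0],[0,0,0]]}}

```text
clock: 20.1
eef_pos: [489.1, 124.3, 81.2]
tcp_rot: [3.142, 0.0, -0.002]
contact_force: [-0.4, -0.8, -0.2]
opening: 0.447
grasp_force: 71.5
```

Emit:
{"name": "carry_out", "arguments": {"delta_pos": [[0,0,0.001],[0,0,0.001],[0,0,0.001]], "rot": [[0,0,0],[0,0,0],[0,0,0]]}}

```text
clock: 20.48
eef_pos: [489.2, 124.3, 81.1]
tcp_rot: [-3.142, -0.0, -0.002]
contact_force: [-4.0, -1.6, 12.9]
opening: 0.443
grasp_force: 73.0
```

Emit:
{"name": "carry_out", "arguments": {"delta_pos": [[0,0,0.0005],[0,0,0.0005],[0,0,0.0005],[0,0,0.0005]], "rot": [[0,0,0],[0,0,0],[0,0,0],[0,0,0]]}}

```text
clock: 20.98
eef_pos: [489.2, 124.3, 81.0]
tcp_rot: [-3.142, -0.0, -0.002]
contact_force: [-6.1, -3.2, 20.4]
opening: 0.448
grasp_force: 73.4
```

```bash
python3 - <<'E'
from h import *
s=r.sense();print(s['eef_pos'],s['tcp_rot'],s['contact_force'],s['grasp_force'],s['clock'])
r.grab_frame("wrist")
for d in r.cut_out("cap","wrist")[:2]: print(d['p'],np.round(d['box'],1))
masks("cassette","wrist",s,38);masks("dock","wrist",s,18)
print(proj("wrist",[[490.2+42,124,38],[490.2+60,124,18]],s))
print(r.sense()['contact_force'])
E
```

```text
[489.19941984 124.28726931  81.03422913] [-3.14153934e+00 -1.88815490e-04 -1.95201982e-03] [-6.09377094 -3.22337395 20.39353028] 73.41722655342892 20.975
0.84 [277.6 251.9 370.1 373.9]
cassette wrist 0.89 [281. 200. 365. 289.] rect [5.127e+02 1.240e+02 4.730e+01 4.310e+01 5.000e-01]
dock wrist 0.68 [250. 161. 400. 358.] rect [5.136e+02 1.239e+02 7.890e+01 7.980e+01 1.000e-01]
[[323.78093071 209.64374378]
 [323.5843323  168.45436296]]
[-6.25822223 -2.09501223 20.85997746]
```

The cap hasn't moved in the hand and its rim is at 38 mm, which is home. The cassette shows at its seated height, and the push is 20 N and steady. Handing in.

```bash
python3 -c "
from rig import r
print(r.sign_off())"
```

```text
the job is handed in; nothing more can be done
None
```

I handed the job in with the cassette seated in the dock and the cap pressed home on it. The arm was still pushing down at about 20 N, a little over the 15 N suggested; sign-off returned no verdict.

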